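Couple the shear machine's carriage to its drive

TASK

Couple the shear machine's carriage to its drive for the next soil test: run the carriage up so that its fork goes over the flat tongue of the drive rod, then take the large knob-headed coupling pin from the pin block and ease it down through both knuckles of the fork and the tongue between them until its collar sits on the fork. The rod stopped wherever the last test left it, so feel for the hole and do not force the pin. Let go of the pin when it is home, and leave the other things on the bench as they are.

Things in the scene. Friction and masses are not known exactly. Their poses are not given: they have to be found in the camera images.
- machine: Bench-top direct shear machine, fixed. Grey bed 200 x 910 mm, its top at 50 mm height. Origin on the bench under the middle of the drive rod's stroke; z up; +y along the bed to the drive (white gearbox 170 wide, 165 mm high, its face 145 mm from the origin, a 22 mm deep bearing on it), -y to the load ring. Fork and rod lie along this y axis (x = 0).
- drive_mid (a point): Fixed on the machine, 104 mm above its origin, axes as the machine's: where the hole of the rod's tongue stands at mid stroke. The stopped rod (stiff, cannot be pushed) is up to 14 mm from this either way along y, so the true hole is too; not off in x. Tongue: flat steel bar 34 wide, 52 mm long, vertical 13.5 mm hole in its middle, heights 97 to 111 mm; inside the fork it is hidden.
- carriage (a joint): Travel of the carriage along the machine's +y, m: 0 fully back, 0.080 fork hole over drive_mid, 0.096 end stop. Rolls against 1.5 to 3 N, weighs 3 kg, stays where left. It carries an aluminium water bath 140 wide x 200 long, rim at 138 mm height, its near end wall 107 mm behind (-y of) the fork hole, with a brass shear box inside, and in front of it the neck and fork.
- neck (a point): On the carriage: middle of the top face of the steel neck between bath and fork, 79 mm behind the fork hole, at 128 mm height; axes as the machine's. The neck is 26 mm wide (machine x), 46 mm long and 48 mm high with free space on both sides: grip it across its width from above to move the carriage.
- fork_hole (a point): On the carriage: centre of the hole in the fork's upper knuckle at its top face, at 128 mm height; axes as the machine's. Fork: two rings 30 mm outside, 13.5 mm holes, heights 114 to 128 and 80 to 94 mm, with a slot between, 56 mm deep, open to the drive, that the tongue enters with 3 mm to spare above and below. A pin held in the upper knuckle and moved along y takes the carriage along.
- pin: Coupling pin, steel, about 0.14 kg. Shank 12 mm thick, 66 mm long, the last 4 mm tapering to a flat tip 9 mm across; collar 30 mm across, 4 mm thick; round grip knob 22 mm across, 28 mm high. Origin on the axis at the collar's underside, z up: tip at -66 mm, knob from 4 to 32 mm. Stands in one of the block's holes, collar on the block: the largest head there.
- block: Grey plastic block on the bench, fixed, 50 x 130 x 74 mm high, with three vertical 13.5 mm through holes in a row along its y axis at -42, 0 and +42 mm, holding the coupling pin and two locking pins. Origin under its centre.
- lock_a: Shear box locking pin (bystander) in the pin block: slotted cheese head 18 mm across and 10 mm high, 42 mm shank. Origin under the head. Leave it.
- lock_b: A second such locking pin. Leave it.
- tray: Small steel tray 100 x 160 x 18 mm, fixed, beside the pin block, with two tins. Origin under its centre.
- tin_a: Aluminium moisture tin with lid, 52 mm across, 32 mm high, on the tray; origin under it. Leave it.
- tin_b: A second such tin on the tray. Leave it.
- tin_c: A third such tin, on the bench. Leave it.
- cutter: Brass specimen cutter ring, 72 mm across, 20 mm high, on the bench; origin under its centre. Leave it.
- spatula: Steel spatula lying on the bench. Leave it.
- weight: Slotted load weight, 90 mm across, 34 mm high, on the bench. Leave it.
Things that resemble listed ones, but are neither listed nor needed, are in the scene too. What is shaped like the pin but green or orange is not meant.

How it is judged:
By the outcome, as a careful person would: the job done as asked, in the order asked, and still so for the second after the job is handed in, with the robot touching nothing.
It also fails if it takes over 72 s, if anything falls off the work surface, if the arm or the gripper's body presses on something with over 40 N, if the wrist force passes 120 N, or if a joint passes its speed limit or range.

ROBOT

A 7-joint arm with a two-finger parallel gripper is mounted at the origin on the work surface. World frame = base frame: x ahead of the robot, y to its left, z up, the work surface at z = 0. Lengths are in m, angles in rad, forces in N, time in s.
With the tool pointing down it reaches from about 0.425 to 0.875 m from the base axis. Payload 4.7 kg.
Tool frame: the origin (TCP) lies at the very end of the fingers, on their centre line; the grasp point (between the pads) lies 19 mm behind it; x points along the fingers, y is the direction in which the jaws open and shut, and the axes are right-handed (so a half turn about x gives the same grasp; the last joint's range is limited). The gripper opens to 87 mm and grips with 3 to 60 N. Pads are 19 mm wide; open, the fingers measure 117 mm over their backs; the gripper's body (75 mm by 190 mm) begins 51 mm behind the grasp point.
Start: joints at [-1.127, 0.321, -0.07, 1.45, 0.023, 1.371, -0.057], TCP at [0.271, 0.591, 0.223] pointing down, gripper open.
Joint ranges: [-2.86, 2.86], [-0.3, 2.09], [-1.38, 1.24], [0.06, 2.45], [-1.56, 4.7], [0.09, 2.05], [-2.69, 2.69]. Speed limits (rad/s): [2.57, 2.57, 3.14, 3.14, 3.14, 3.14, 3.14].

INTERFACE

Orientations are given as a rotation vector (axis times angle).
In Python, from bench import ctrl gives the robot as it stands.
- The arm moves only by the tool step_arm, never from a script. Its argument "increments" is one flat list of numbers, 6 for each row, row after row: the shift along the tool's x, y, z in cm, then the turn, a rotation vector about the tool's x, y, z in rad. In form: [tx, ty, tz, ax, ay, az, tx, ty, tz, ax, ay, az, ...]. A call has 1 to 12 rows; each row shifts and turns the commanded pose from where the row before left it, along the tool's axes as they then stand; what a row does not reach is not made up. A row lasts 1/8 s, in which the tool goes at most 62.5 mm and 10.7 degrees, less where a joint would pass 70% of its speed; a pose out of reach is approached as far as the arm can. A call with a gripper value outside its range is refused whole. "fingers" is the opening in per cent of the stroke, from 0 (shut) to 100 (fully open), set as the call begins (left out, the last holds). The fingers move at their own pace and stop on an object; "force" is the grip in N (left out, the last holds). Time passes only in rows, so rows that do not move let the fingers close. It gives the time, the measured TCP pose, the force and the opening at its end, in the units of the state.
- ctrl.get_state(): the state, without advancing time (a new reading comes with each control period).
- ctrl.get_image(name): name is "scene" or "top" or "wrist"; returns the picture (384x512x3 uint8, red, green, blue); there is no depth.
- ctrl.camera_params(name): a dict with "vertical_fov" (degrees; the focal length in pixels is half the picture's height over the tangent of half this angle, whatever the lens; pixels are square), "cx", "cy" (the principal point, pixels), "R" (3x3) and "t" (3): a world point X has camera coordinates R X + t. Camera axes: x right, y down, z forward; pixel columns grow to the right and rows downward; lengths in m; the calibration is good to about 2 mm. A picture is of the moment at which its call begins: read the wrist's pose just before it. camera_params takes no time and is no camera call; for the wrist camera it gives the pose at the moment of the call.
- ctrl.close_job(): hands the job in, once; it reports no verdict.
Trained networks look in the newest picture that a camera, given by its name, has taken for a name from the list of things; names that differ only in an ending like _2 or _b are one class to them, and where a whole thing is asked for, a point or a joint stands for the part that bears it (a point fixed in the world has none). Each returns a list of dicts, best first, with "score" (0 to 1); they miss things now and then, are a little off and sometimes report something else, mostly with a low value. They report only what shows in the picture. A call takes as long as a camera call. They do not tell look-alikes from the thing itself.
- ctrl.search_frame(camera, name): "xyz" ([x, y, z] in m, in the coordinates of the camera as it stood for that picture, good to about 4 mm: the middle of the surface that is visible of it).
- ctrl.silhouettes(camera, name): "pixels" (384x512 bool, what is visible of it).
- ctrl.spot_point(camera, name): "xyz" ([x, y, z] in m, in the coordinates of the camera as it stood for that picture, good to about 4 mm: a listed point, or the origin of a listed thing).
The state is a dict: "time": time; "joint_positions": joint angles; "qd": joint speeds; "joint_torque": joint torques, N m; "position": TCP position; "tool_rot": TCP orientation; "ft_force": force on the tool from outside, world axes, zero at the start; "torque": the same for the moment, N m; "grip_width": opening from 0.0 (shut) to 1.0 (fully open).
Only numpy, scipy, OpenCV 4.12 (cv2) and the standard library are available. Lean on these libraries where they do the work, as an engineer would, in place of code of your own. Each camera call takes 0.05 s, during which the arm holds its last target.

## Working session

There is one attempt and no reset: what is moved stays moved. The work goes in short steps, Python scripts to look and compute and a tool call to move; the robot and the scene stay as the last step left them, time stands still between calls to the robot, and variables do not carry over. Pictures are saved under pics/ and viewed, and the job is handed in when it is done.

Besides the shell and the picture viewer there is one more tool, called after ">>>" as a command line: name --argument value ..., lists and objects as JSON in quotes. step_arm: Moves the arm, as the interface text tells. Its arguments: {"type":"object","properties":{"increments":{"type":"array","items":{"type":"number"}},"fingers":{"type":"number"},"force":{"type":"number"}},"required":["increments"]}

```bash
ls; mkdir -p pics; cat > h.py <<'E'
import numpy as np,cv2
from bench import ctrl
from scipy.spatial.transform import Rotation as Ro
def snap(n,f):
    P=ctrl.camera_params(n); im=np.array(ctrl.get_image(n)); cv2.imwrite('pics/'+f,im[:,:,::-1]); return P,im
def w(P,x): return np.array(P['R']).T@(np.array(x)-np.array(P['t']))
def foc(P): return 192/np.tan(np.radians(P['vertical_fov'])/2)
def proj(P,X):
    c=np.array(P['R'])@np.array(X)+np.array(P['t']); return foc(P)*c[:2]/c[2]+[P['cx'],P['cy']]
def ray(P,u,v,z):
    d=np.array([(u-P['cx'])/foc(P),(v-P['cy'])/foc(P),1]); R=np.array(P['R']); d=R.T@d; o=-R.T@np.array(P['t'])
    return o+d*(z-o[2])/d[2]
E
python3 - <<'E'
from h import *
s=ctrl.get_state(); print({k:np.round(v,3) for k,v in s.items()}); print(Ro.from_rotvec(s['tool_rot']).as_matrix().round(3))
for n in ['scene','top','wrist']:
    P,_=snap(n,n+'0.png'); print(n,P)
    for nm in (['neck','fork_hole','drive_mid','pin','block','machine'] if n!='wrist' else ['pin']):
        print(nm,[(round(d['score'],2),w(P,d['xyz']).round(4)) for d in ctrl.spot_point(n,nm)][:4])
print(ctrl.get_state()['time'])
E
```

```text
pics
{'time': np.float64(0.0), 'joint_positions': array([-1.127,  0.322, -0.07 ,  1.452,  0.023,  1.371, -0.057]), 'qd': array([-0.   ,  0.001,  0.001, -0.002, -0.   ,  0.   , -0.001]), 'joint_torque': array([ 0.0000e+00, -4.9129e+01, -4.0400e-01, -3.1253e+01, -6.4000e-02,
        4.4000e-02,  0.0000e+00]), 'position': array([0.271, 0.59 , 0.221]), 'tool_rot': array([ 0.336,  1.545, -0.339]), 'ft_force': array([-0.059,  0.399,  0.986]), 'torque': array([ 0.016, -0.019,  0.01 ]), 'grip_width': np.float64(0.998)}
[[-0.001  0.417  0.909]
 [-0.002  0.909 -0.417]
 [-1.    -0.002  0.   ]]
scene {'vertical_fov': 47.410859209243455, 'cx': 260.3701224140784, 'cy': 192.72952631285858, 'R': array([[ 0.84606853,  0.53276248,  0.01822603],
       [ 0.36179644, -0.54877938, -0.75362094],
       [-0.39149889,  0.64420907, -0.65705653]]), 't': array([-0.40068016, -0.10549836,  1.41867281])}
neck [(0.97, array([ 0.6375, -0.084 ,  0.1284]))]
fork_hole [(0.91, array([ 0.6401, -0.0062,  0.1277])), (0.18, array([ 3.987e-01,  3.894e-01, -2.000e-04]))]
drive_mid [(0.55, array([0.644 , 0.027 , 0.1006]))]
pi
[... 842 characters left out ...]
.4698, -0.3766,  0.0653])), (0.59, array([ 0.3007, -0.2705,  0.064 ])), (0.51, array([ 0.4272, -0.2194,  0.0761])), (0.43, array([ 0.4682, -0.3146,  0.0618]))]
block [(0.81, array([ 0.4164, -0.1827,  0.0006])), (0.3, array([0.4202, 0.2464, 0.0033])), (0.19, array([ 3.989e-01,  3.856e-01, -1.000e-04]))]
machine [(0.61, array([ 0.6427,  0.0262, -0.0013]))]
wrist {'vertical_fov': 66.97626254145902, 'cx': 255.9489362333252, 'cy': 194.33557648329784, 'R': array([[ 4.17762020e-01,  9.08556439e-01, -3.01438480e-04],
       [ 8.75152822e-01, -4.02313571e-01,  2.68796074e-01],
       [ 2.44095131e-01, -1.12556596e-01, -9.63197062e-01]]), 't': array([-0.65026044, -0.03154339,  0.39021796])}
pin []
0.8
```

View pics/scene0.png

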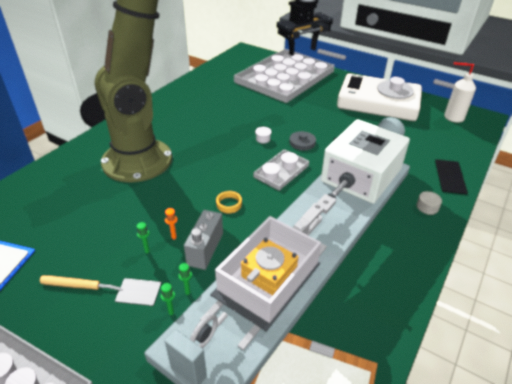

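View pics/top0.png

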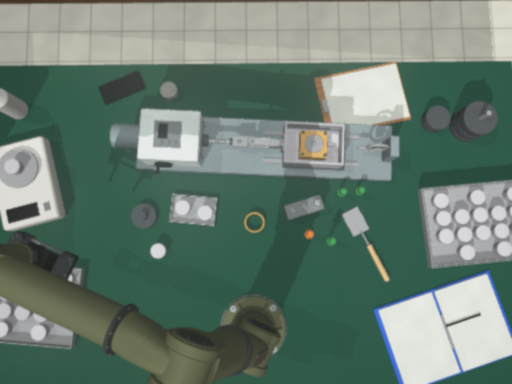

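```bash
python3 - <<'E'
import cv2
im=cv2.imread('pics/scene0.png'); cv2.imwrite('pics/scene_b.png',cv2.resize(im[150:330,0:240],(800,600),interpolation=cv2.INTER_CUBIC))
im=cv2.imread('pics/top0.png'); cv2.imwrite('pics/top_b.png',cv2.resize(im[190:350,290:490],(750,600),interpolation=cv2.INTER_CUBIC))
im=cv2.imread('pics/scene0.png'); cv2.imwrite('pics/scene_m.png',cv2.resize(im[60:240,220:460],(800,600),interpolation=cv2.INTER_CUBIC))
E
```

```text
(no output)
```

View pics/scene_b.png

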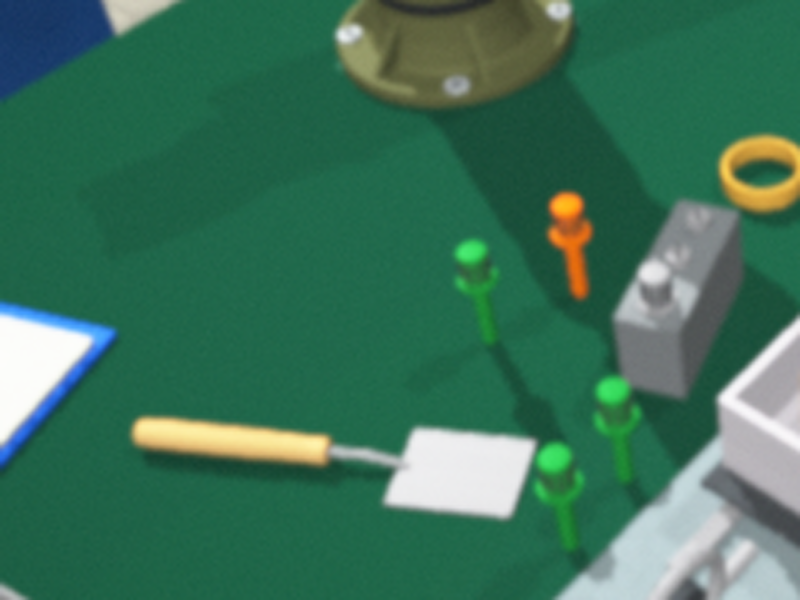

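View pics/top_b.png

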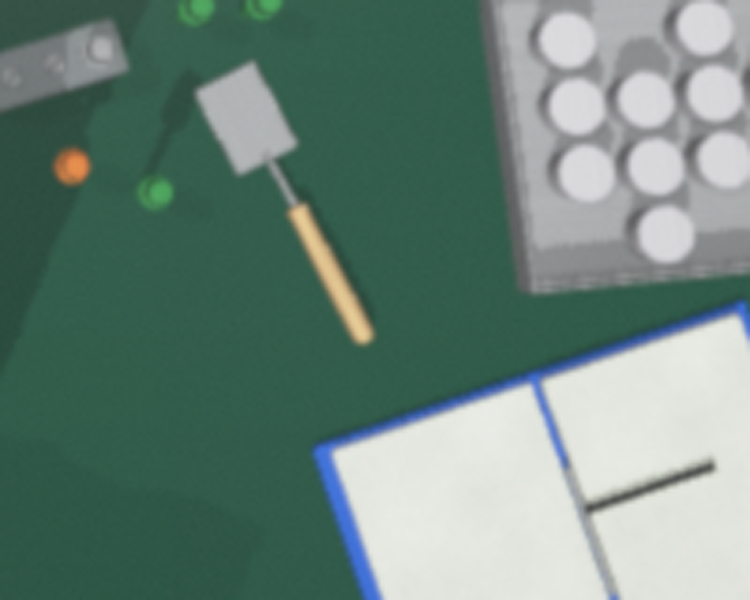

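View pics/scene_m.png

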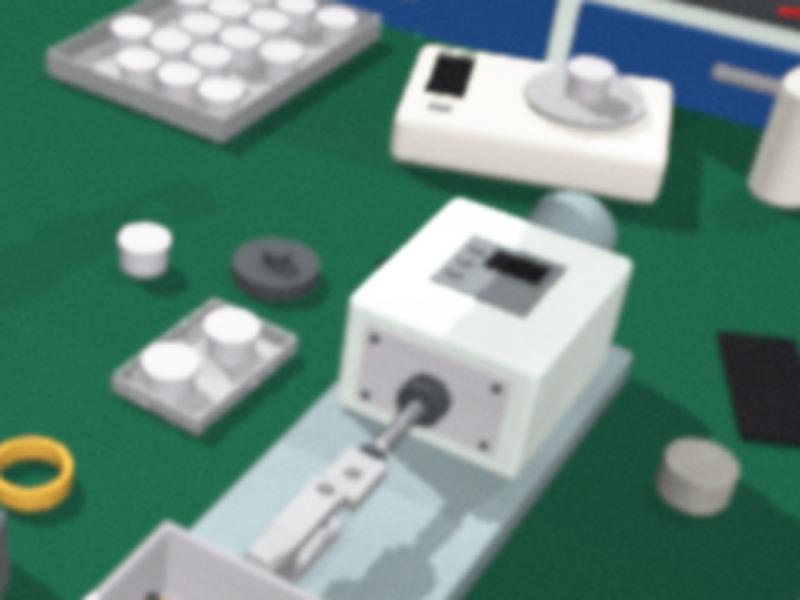

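```bash
cat >> h.py <<'E'
def tool():
    s=ctrl.get_state(); return np.array(s['position']),Ro.from_rotvec(s['tool_rot']).as_matrix()
def plan(X,psi,n):
    p,R=tool(); psi0=np.arctan2(R[1,1],R[0,1]); 
    c,s=np.cos(psi),np.sin(psi); Rt=np.array([[0,c,s],[0,s,-c],[-1,0,0]])
    dr=(Ro.from_matrix(R).inv()*Ro.from_matrix(Rt)).as_rotvec()
    # n equal rows; print local increments
    dx=np.array(X)-p; out=[]
    for k in range(n):
        Rk=R@Ro.from_rotvec(dr*k/n).as_matrix()
        out.append(np.r_[Rk.T@dx/n*100,dr/n])
    return np.round(out,3)
E
python3 - <<'E'
from h import *
p,R=tool(); P=ctrl.camera_params('wrist'); Rw=np.array(P['R']); o=-Rw.T@np.array(P['t'])
print('cam in tool',R.T@(o-p),'view dir in tool',R.T@Rw[2], 'imx',R.T@Rw[0])
S=ctrl.camera_params('scene')
im=cv2.imread('pics/scene0.png')
for u,v,z in [(220+325*.3,60+489*.3,.128),(220+353*.3,60+472*.3,.111)]: print(ray(S,u,v,z))
print(plan([0.585,0.0,0.24],-0.03,14))
E
```

```text
cam in tool [-0.16155443  0.00047787 -0.07375535] view dir in tool [ 9.63209965e-01 -6.83734603e-04  2.68749132e-01] imx [3.71514317e-04 9.99999196e-01 1.21260954e-03]
[ 0.64206675 -0.00750219  0.128     ]
[0.64472075 0.03902892 0.111     ]
[[-0.124 -2.902  3.798  0.084  0.    -0.   ]
 [-0.124 -2.574  4.027  0.084  0.    -0.   ]
 [-0.124 -2.229  4.228  0.084  0.    -0.   ]
 [-0.124 -1.868  4.4    0.084  0.    -0.   ]
 [-0.124 -1.494  4.541  0.084  0.    -0.   ]
 [-0.124 -1.109  4.649  0.084  0.    -0.   ]
 [-0.124 -0.717  4.726  0.084  0.    -0.   ]
 [-0.124 -0.319  4.769  0.084  0.    -0.   ]
 [-0.124  0.08   4.779  0.084  0.    -0.   ]
 [-0.124  0.479  4.756  0.084  0.    -0.   ]
 [-0.124  0.875  4.699  0.084  0.    -0.   ]
 [-0.124  1.264  4.61   0.084  0.    -0.   ]
 [-0.124  1.645  4.488  0.084  0.    -0.   ]
 [-0.124  2.014  4.335  0.084  0.    -0.   ]]
```

```bash
python3 - <<'E'
from h import *
print(plan([0.638,-0.084,0.235],-0.03,14).tolist())
E
```

```text
[[-0.089, -3.289, 4.392, 0.084, 0.0, -0.0], [-0.089, -2.911, 4.652, 0.084, 0.0, -0.0], [-0.089, -2.512, 4.879, 0.084, 0.0, -0.0], [-0.089, -2.096, 5.072, 0.084, 0.0, -0.0], [-0.089, -1.665, 5.229, 0.084, 0.0, -0.0], [-0.089, -1.222, 5.35, 0.084, 0.0, -0.0], [-0.089, -0.771, 5.433, 0.084, 0.0, -0.0], [-0.089, -0.314, 5.479, 0.084, 0.0, -0.0], [-0.089, 0.145, 5.486, 0.084, 0.0, -0.0], [-0.089, 0.602, 5.454, 0.084, 0.0, -0.0], [-0.089, 1.056, 5.385, 0.084, 0.0, -0.0], [-0.089, 1.502, 5.278, 0.084, 0.0, -0.0], [-0.089, 1.938, 5.134, 0.084, 0.0, -0.0], [-0.089, 2.36, 4.954, 0.084, 0.0, -0.0]]
```

>>> step_arm --increments '[-0.3,-3.3,4.4,0.084,0,0,-0.3,-2.9,4.65,0.084,0,0,-0.2,-2.5,4.9,0.084,0,0,-0.1,-2.1,5.1,0.084,0,0,-0.1,-1.65,5.2,0.084,0,0,-0.1,-1.2,5.35,0.084,0,0,-0.1,-0.8,5.4,0.084,0,0,0,-0.3,5.5,0.084,0,0,0,0.15,5.5,0.084,0,0,0,0.6,5.45,0.084,0,0,0,1.05,5.4,0.084,0,0,0,1.5,5.3,0.084,0,0]' --fingers 80 --force 30

```text
time: 2.3
position: [0.5856, 0.0101, 0.235]
tool_rot: [1.113, 1.268, -1.111]
ft_force: [1.2, -0.6, 0.4]
grip_width: 0.802
```

>>> step_arm --increments '[0,1.9,5.1,0.084,0,0,0,2.4,4.9,0.084,0,0,0,0,0,0,0,0,0,0,0,0,0,0]'

```text
time: 2.8
position: [0.6367, -0.0835, 0.2343]
tool_rot: [1.235, 1.194, -1.235]
ft_force: [-0.7, 0.9, -0.4]
grip_width: 0.805
```

```bash
python3 - <<'E'
from h import *
p,R=tool(); print(p,R.round(3))
P,im=snap('wrist','w1.png'); 
for nm in ['neck','fork_hole','drive_mid']: 
  for d in ctrl.spot_point('wrist',nm)[:2]:
    x=w(P,d['xyz']); print(nm,round(d['score'],2),x.round(4),proj(P,x).round(1))
im=cv2.imread('pics/w1.png');cv2.imwrite('pics/w1b.png',cv2.resize(im,(800,600),interpolation=cv2.INTER_CUBIC))
print(ctrl.get_state()['time'])
E
```

```text
[ 0.6366969  -0.08350732  0.23425256] [[-0.001  0.999 -0.034]
 [ 0.001 -0.034 -0.999]
 [-1.    -0.001 -0.001]]
neck 0.84 [ 0.6349 -0.0852  0.1294] [254.4 195.8]
fork_hole 0.95 [ 0.6405 -0.0084  0.1256] [257.5 112. ]
drive_mid 0.64 [0.6478 0.0275 0.1086] [264.   71.3]
3.0
```

View pics/w1b.png

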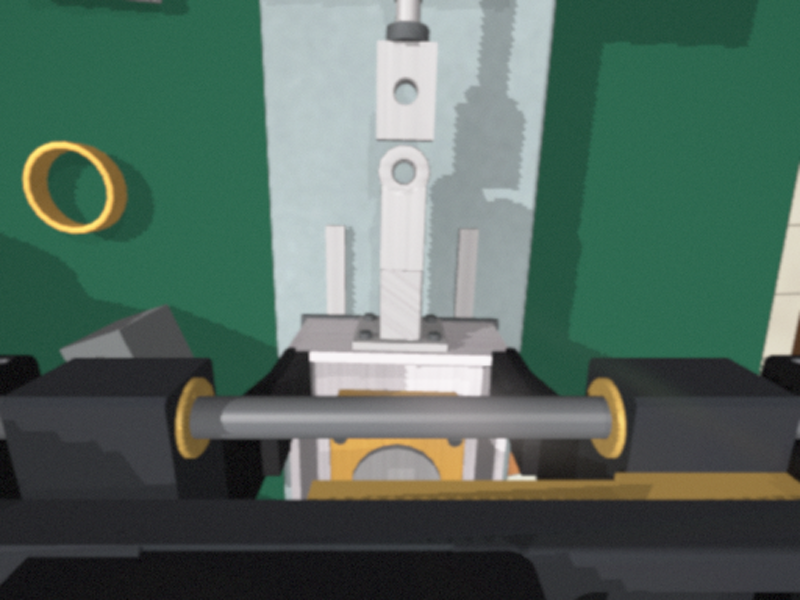

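```bash
python3 - <<'E'
from h import *
p,R=tool(); P=ctrl.camera_params('wrist')
im=cv2.imread('pics/w1.png'); g=cv2.cvtColor(im,6).astype(float)
def cen(u0,v0,r=9):
    u0,v0=int(round(u0)),int(round(v0)); s=im[v0-r:v0+r+1,u0-r:u0+r+1].astype(float)
    yy,xx=np.mgrid[-r:r+1,-r:r+1]; m=np.clip(200-g[v0-r:v0+r+1,u0-r:u0+r+1],0,None)*((xx**2+yy**2)<r*r)
    m=(m>30); return u0+(xx*m).sum()/m.sum(), v0+(yy*m).sum()/m.sum(), m.sum()
f=cen(403.5*.64,172*.64); t=cen(405*.64,91*.64); print(f,t)
F=ray(P,f[0],f[1],.128);T=ray(P,t[0],t[1],.111)
print(F,T,T-F,np.linalg.norm((T-F)[:2]))
for u,v in [(381,305),(421,305),(380,270),(424,270),(401,340)]: print(ray(P,u*.64,v*.64,.128))
# bed edges z=.05
for u,v in [(264,100),(273,250),(551,100),(540,240)]: print('bed',ray(P,u*.64,v*.64,.05))
cv2.imwrite('pics/w1c.png',cv2.resize(im[40:130,210:310],None,fx=6,fy=6,interpolation=cv2.INTER_CUBIC))
E
```

```text
(np.float64(257.5853658536585), np.float64(107.67073170731707), np.int64(82)) (np.float64(258.63013698630135), np.float64(53.68493150684932), np.int64(73))
[ 0.64065782 -0.00343904  0.128     ] [0.64318272 0.04336473 0.111     ] [ 0.0025249   0.04680377 -0.017     ] 0.04687182469848752
[ 0.62489921 -0.08355121  0.128     ]
[ 0.64948108 -0.08437156  0.128     ]
[ 0.6252704  -0.06166555  0.128     ]
[ 0.65174181 -0.06254835  0.128     ]
[ 0.63644431 -0.10679638  0.128     ]
bed [0.54506555 0.0473392  0.05      ]
bed [ 0.53990746 -0.05878856  0.05      ]
bed [0.74725652 0.04061609 0.05      ]
bed [ 0.74438152 -0.05793156  0.05      ]
```

View pics/w1c.png

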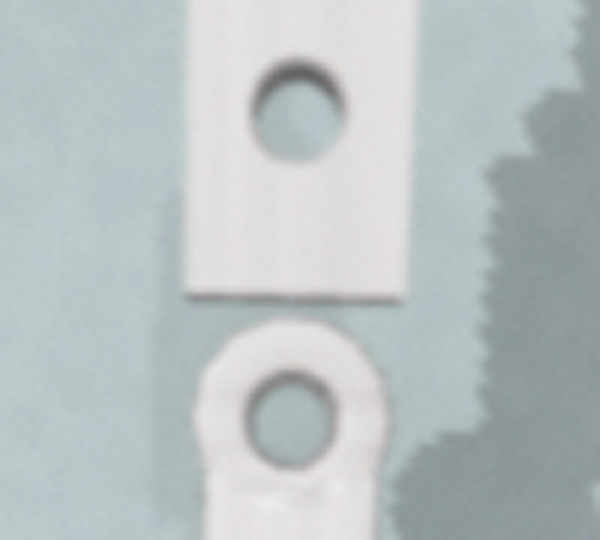

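```bash
python3 - <<'E'
from h import *
p,R=tool(); P=ctrl.camera_params('wrist')
c=lambda x,y:(210+(x+.5)/6-.5,40+(y+.5)/6-.5)
F=ray(P,*c(291,419),.128);T=ray(P,*c(299,109),.111); print(F,T,T-F)
for x,y in [(187,290),(408,290),(189,5),(420,5)]: print(ray(P,*c(x,y),.111))
for x,y in [(194,415),(386,415),(291,318)]: print(ray(P,*c(x,y),.128))
E
```

```text
[ 0.64105245 -0.00493838  0.128     ] [0.6437889  0.03998657 0.111     ] [ 0.00273645  0.04492495 -0.017     ]
[0.62573628 0.01492582 0.111     ]
[0.65983649 0.01379127 0.111     ]
[0.62791508 0.05467386 0.111     ]
[0.66214452 0.05353634 0.111     ]
[ 0.62673521 -0.00389374  0.128     ]
[ 0.65511009 -0.00483832  0.128     ]
[0.64149488 0.00918725 0.128     ]
```

>>> step_arm --increments '[4,0,-0.1,0.022,0,0,4,0,-0.1,0,0,0,3.2,0,-0.1,0,0,0,2,0,0,0,0,0,0,0,0,0,0,0]' --fingers 57

```text
time: 3.62
position: [0.6361, -0.0804, 0.1015]
tool_rot: [1.249, 1.184, -1.252]
ft_force: [0.1, -0.2, -0.5]
grip_width: 0.573
```

>>> step_arm --increments '[0,0,0,0,0,0,0,0,0,0,0,0,0,0,0,0,0,0,0,0,0,0,0,0,0,0,0,0,0,0]' --fingers 0 --force 30

```text
time: 4.25
position: [0.6371, -0.0813, 0.1035]
tool_rot: [1.252, 1.182, -1.251]
ft_force: [-2.1, -0.4, 6.0]
grip_width: 0.296
```

```bash
python3 - <<'E'
from h import *
P,im=snap('wrist','w2.png'); p,R=tool(); print(p,R.round(3))
print(ctrl.get_state()['ft_force'])
im=cv2.imread('pics/w2.png');cv2.imwrite('pics/w2b.png',cv2.resize(im,(800,600),interpolation=cv2.INTER_CUBIC))
E
```

```text
[ 0.63707214 -0.08131371  0.1035053 ] [[ 0.     0.998 -0.057]
 [ 0.    -0.057 -0.998]
 [-1.     0.    -0.   ]]
[-2.34166755  0.84099406  5.54937686]
```

View pics/w2b.png

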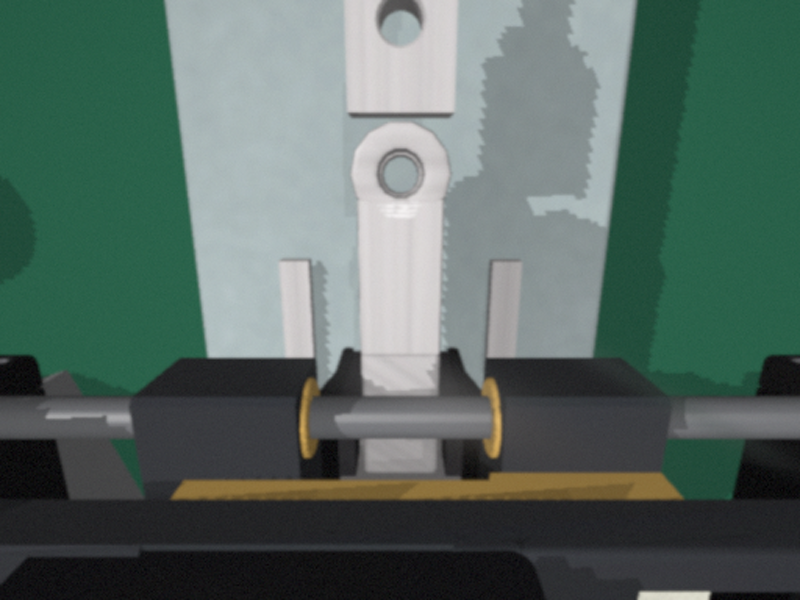

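```bash
python3 - <<'E'
from h import *
P=ctrl.camera_params('wrist')
im=cv2.imread('pics/w2.png')
cv2.imwrite('pics/w2c.png',cv2.resize(im[0:140,200:310],None,fx=4,fy=4,interpolation=cv2.INTER_CUBIC))
q=lambda x,y,z:ray(P,(x+.5)*.64-.5,(y+.5)*.64-.5,z)
print(q(400,173.5,.128),q(400,123,.128),q(400,20,.111),q(346,115,.111),q(456,115,.111),q(400,115,.111))
E
```

```text
[ 0.64117592 -0.00640104  0.128     ] [0.64197675 0.00727946 0.128     ] [0.64377151 0.03795552 0.111     ] [0.6251878  0.01246471 0.111     ] [0.6598868  0.01043925 0.111     ] [0.64222113 0.01147044 0.111     ]
```

View pics/w2c.png

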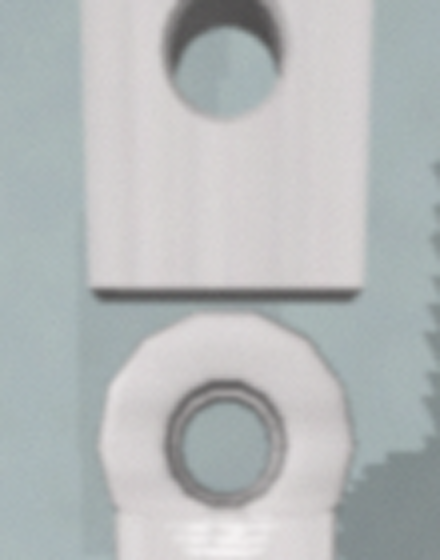

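>>> step_arm --increments '[0,0,-0.5,0,0,0,0,0,-0.7,0,0,0,0,0,-0.8,0,0,0,0,0,-0.8,0,0,0,0,0,-0.8,0,0,0,0,0,-0.6,0,0,0,0,0,-0.3,0,0,0,0,0,0,0,0,0,0,0,0,0,0,0]'

```text
time: 5.42
position: [0.6397, -0.0359, 0.1035]
tool_rot: [1.252, 1.182, -1.25]
ft_force: [-3.2, 0.7, 5.8]
grip_width: 0.294
```

```bash
python3 - <<'E'
from h import *
P,im=snap('wrist','w3.png'); p,R=tool(); print(p,R.round(3))
print(ctrl.get_state()['ft_force'],ctrl.get_state()['time'])
im=cv2.imread('pics/w3.png');cv2.imwrite('pics/w3c.png',cv2.resize(im[50:200,200:310],None,fx=4,fy=4,interpolation=cv2.INTER_CUBIC))
E
```

```text
[ 0.63973518 -0.03595771  0.10349552] [[ 0.001  0.998 -0.057]
 [ 0.001 -0.057 -0.998]
 [-1.     0.001 -0.001]]
[-1.78936154  0.0363206   5.44113558] 5.475
```

View pics/w3c.png

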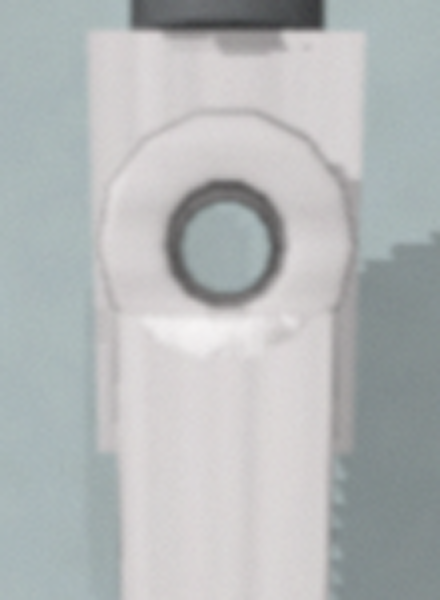

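```bash
python3 - <<'E'
from h import *
P=ctrl.camera_params('wrist')
q=lambda x,y,z:ray(P,200+(x+.5)/4-.5,50+(y+.5)/4-.5,z)
print(q(225,243,.128),q(225,110,.128), 'tongue',q(225,31,.111),q(108,452,.111),q(345,450,.111))
E
```

```text
[0.64387601 0.03920277 0.128     ] [0.64469461 0.05325713 0.128     ] tongue [0.64533251 0.06413071 0.111     ] [0.62671216 0.01348053 0.111     ] [0.65835694 0.01190662 0.111     ]
```

>>> step_arm --increments '[0,0,0,0,0,0,0,0,0,0,0,0,0,0,0,0,0,0,-2,0,0,0,0,0,-4,0,0,0,0,0,-5,0,0,0,0,0,0,-3.4,3.3,0,0,0,0,-3.4,3.3,0,0,0,0,-3.4,3.3,0,0,0,0,-3.4,3.3,0,0,0,0,-3.4,3.3,0,0,0,0,-3.2,3.0,0,0,0]' --fingers 57

```text
time: 6.98
position: [0.4257, -0.2212, 0.214]
tool_rot: [1.253, 1.179, -1.25]
ft_force: [-0.1, -0.3, 0.1]
grip_width: 0.57
```

>>> step_arm --increments '[0,0,0,0,0,0,0,0,0,0,0,0]'

```text
time: 7.22
position: [0.4276, -0.2192, 0.2136]
tool_rot: [1.253, 1.18, -1.249]
ft_force: [0.8, 0.3, 0.7]
grip_width: 0.57
```

```bash
python3 - <<'E'
from h import *
P,im=snap('wrist','w4.png'); p,R=tool(); print(p,R.round(3))
for d in ctrl.spot_point('wrist','pin')[:4]:
    x=w(P,d['xyz']); print(round(d['score'],2),x.round(4),proj(P,x).round(1))
print(ctrl.get_state()['ft_force'],ctrl.get_state()['time'])
S,_=snap('scene','s4.png')
im=cv2.imread('pics/w4.png');cv2.imwrite('pics/w4b.png',cv2.resize(im,(800,600),interpolation=cv2.INTER_CUBIC))
E
```

```text
[ 0.42782347 -0.21877831  0.21334849] [[ 0.002  0.998 -0.056]
 [ 0.    -0.056 -0.998]
 [-1.     0.002 -0.   ]]
0.85 [ 0.4274 -0.2187  0.0714] [255.6 184.3]
0.56 [ 0.472  -0.3804  0.0634] [298.8 306.3]
0.48 [ 0.4693 -0.3178  0.07  ] [296.3 264.1]
[ 0.0708481  -0.01609994  0.20502236] 7.325
```

View pics/w4b.png

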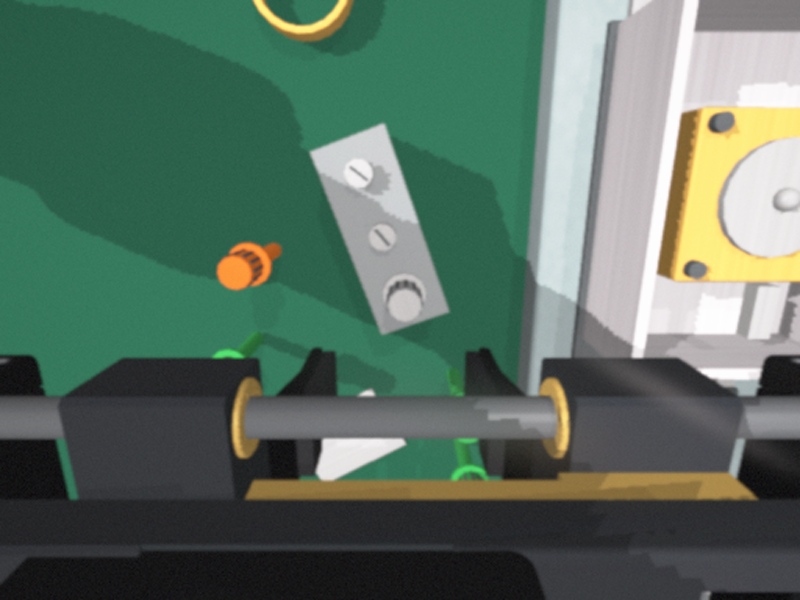

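View pics/s4.png

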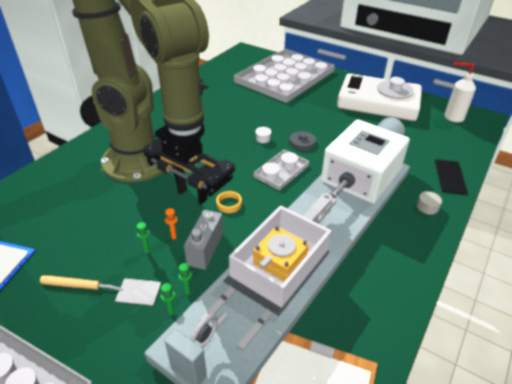

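```bash
python3 - <<'E'
from h import *
P=ctrl.camera_params('wrist')
im=cv2.imread('pics/w4.png');cv2.imwrite('pics/w4c.png',cv2.resize(im[160:220,225:295],None,fx=8,fy=8,interpolation=cv2.INTER_CUBIC))
q=lambda x,y,z:ray(P,(x+.5)*.64-.5,(y+.5)*.64-.5,z)
print(q(405,303,.106)); p,_=tool();print(p)
E
```

```text
[ 0.43047835 -0.21915007  0.106     ]
[ 0.42770101 -0.21859381  0.21279039]
```

View pics/w4c.png

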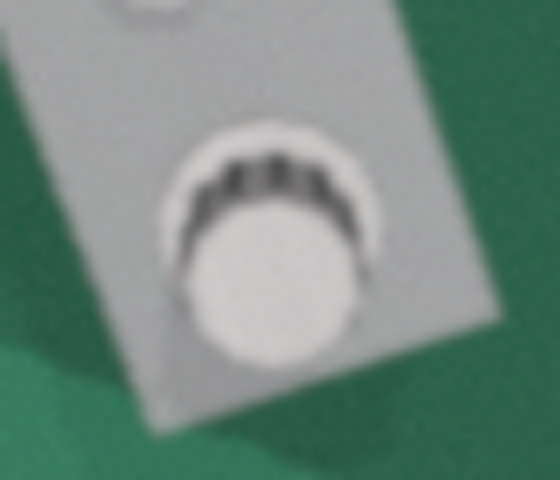

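>>> step_arm --increments '[3.5,0.26,0.1,0,0,0,4,0,0,0,0,0,3.5,0,0,0,0,0,2,0,0,0,0,0,0,0,0,0,0,0,0,0,0,0,0,0]'

```text
time: 8.12
position: [0.4302, -0.2206, 0.0833]
tool_rot: [1.25, 1.181, -1.25]
ft_force: [-0.1, 0.1, -0.4]
grip_width: 0.569
```

>>> step_arm --increments '[0,0,0,0,0,0,0,0,0,0,0,0,0,0,0,0,0,0,0,0,0,0,0,0,0,0,0,0,0,0,0,0,0,0,0,0]' --fingers 0 --force 30

```text
time: 8.88
position: [0.4296, -0.2207, 0.0828]
tool_rot: [1.251, 1.181, -1.251]
ft_force: [-0.0, 0.2, 3.5]
grip_width: 0.242
```

```bash
python3 - <<'E'
from h import *
p,R=tool(); s=ctrl.get_state(); print(p,R.round(4),s['ft_force'],s['torque'],s['grip_width'],s['time'])
E
```

```text
[ 0.42960093 -0.22070135  0.08283781] [[ 6.000e-04  9.984e-01 -5.700e-02]
 [ 1.000e-04 -5.700e-02 -9.984e-01]
 [-1.000e+00  6.000e-04 -1.000e-04]] [-0.04992321  0.2109955   3.533668  ] [0.05292192 0.04121045 0.01525227] 0.2418007079157853 8.875
```

>>> step_arm --increments '[-0.8,0,0,0,0,0,-2,0,0,0,0,0,-3,0,0,0,0,0,-4,0,0,0,0,0,-4,0,0,0,0,0,-3,0,0,0,0,0,-0.9,0,0,0,0,0,0,0,0,0,0,0,0,0,0,0,0,0]'

```text
time: 10.0
position: [0.4284, -0.2203, 0.258]
tool_rot: [1.25, 1.184, -1.253]
ft_force: [-0.3, 0.1, -1.7]
grip_width: 0.24
```

```bash
python3 - <<'E'
from h import *
P,im=snap('wrist','w5.png')
p,R=tool(); s=ctrl.get_state(); print(p,s['ft_force'],s['torque'],s['grip_width'],s['time'])
print(plan([0.644,0.0389-0.001,0.26],-0.057,9)[0])
for z,n in [(0,'knob top'),]:
  pass
im=cv2.imread('pics/w5.png');cv2.imwrite('pics/w5b.png',cv2.resize(im,(800,600),interpolation=cv2.INTER_CUBIC))
# predicted pin tip, at tool z offsets
for dz in (-.002,0,.002):
  print(dz,[ (proj(P,p+R@np.array([x,0,dz]))*1.5625).round(1) for x in (-.0232,.0088,.0748)])
E
```

```text
[ 0.42842822 -0.22032223  0.25803723] [ 0.81704539 -0.0544988  -1.38492311] [-0.0973846   0.06076173  0.013671  ] 0.24285235872295896 10.05
[-0.027  2.228 -3.001 -0.    -0.     0.   ]
-0.002 [array([400.5, 399.2]), array([400.4, 361.8]), array([400.3, 314.3])]
0 [array([400.5, 404.6]), array([400.4, 366.4]), array([400.3, 317.8])]
0.002 [array([400.6, 409.9]), array([400.4, 371. ]), array([400.3, 321.3])]
```

View pics/w5b.png

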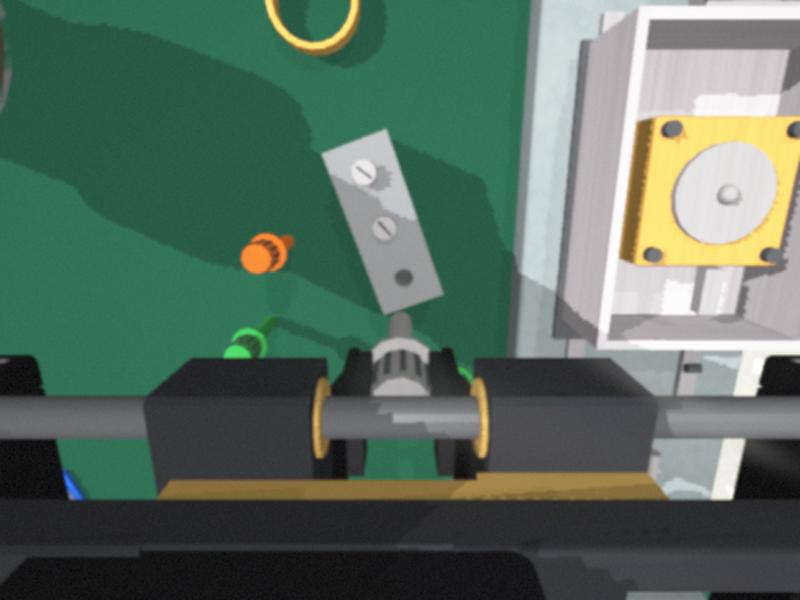

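```bash
python3 - <<'E'
from h import *
P=ctrl.camera_params('wrist');p,R=tool()
im=cv2.imread('pics/w5.png')[190:260,225:290];cv2.imwrite('pics/w5c.png',cv2.resize(im,None,fx=8,fy=8,interpolation=cv2.INTER_CUBIC))
for dz in (-.001,0,.001,.002):
  f=lambda x,y,z:((proj(P,p+R@np.array([x,y,dz+z]))-[225,190]+.5)*8-.5).round(0)
  print(dz,'tip',f(.0748,0,-.0045),'taper',f(.0708,0,-.006),'collar top far',f(.0048,0,-.015),'bot',f(.0088,0,-.015), 'near', f(.0088,0,.015))
E
```

```text
-0.001 tip [253.  61.] taper [253.  57.] collar top far [253. 185.] bot [253. 168.] near [253. 519.]
0 tip [253.  70.] taper [253.  67.] collar top far [253. 197.] bot [253. 180.] near [253. 531.]
0.001 tip [253.  79.] taper [253.  76.] collar top far [253. 210.] bot [253. 192.] near [253. 542.]
0.002 tip [253.  88.] taper [253.  85.] collar top far [253. 222.] bot [253. 204.] near [253. 553.]
```

View pics/w5c.png

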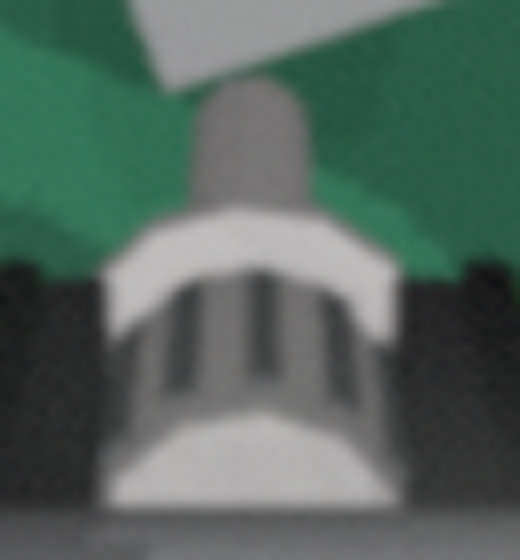

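>>> step_arm --increments '[0,1.4,-1.9,0,0,0,0,2.4,-3.2,0,0,0,0,2.8,-3.8,0,0,0,0,3.0,-4.0,0,0,0,0,3.0,-4.0,0,0,0,0,2.8,-3.8,0,0,0,0,2.4,-3.2,0,0,0,0.5,1.6,-2.2,0,0,0,1,0.6,-0.9,0,0,0,1,0,0,0,0,0,0,0,0,0,0,0,0,0,0,0,0,0]'

```text
time: 11.55
position: [0.6441, 0.0361, 0.2351]
tool_rot: [1.253, 1.18, -1.252]
ft_force: [-0.2, -0.7, -1.1]
grip_width: 0.242
```

```bash
cat > v.py <<'E'
import sys
from h import *
n=sys.argv[1]
P,im=snap('wrist',n+'.png')
p,R=tool(); s=ctrl.get_state(); print(p.round(4),R.round(3).tolist(),s['ft_force'].round(2),s['torque'].round(3),s['grip_width'],s['time'])
im=cv2.imread('pics/'+n+'.png');cv2.imwrite('pics/'+n+'c.png',cv2.resize(im[100:260,180:340],(600,600),interpolation=cv2.INTER_CUBIC))
f=lambda X:((proj(P,X)-[180,100]+.5)*3.75-.5).round(0)
H=np.array([.644,.039,.128]); print('hole pred',f(H))
for dz in(0,.001): print('tip pred',f(p+R@np.array([.0748,0,dz])))
E
python3 v.py w6
```

```text
[0.6443 0.0364 0.2353] [[0.001, 0.998, -0.059], [0.0, -0.059, -0.998], [-1.0, 0.001, -0.0]] [ 0.34 -0.64 -0.31] [-0.082  0.08  -0.019] 0.24034315403273523 11.6
hole pred [286. 341.]
tip pred [288. 388.]
tip pred [288. 392.]
```

View pics/w6c.png

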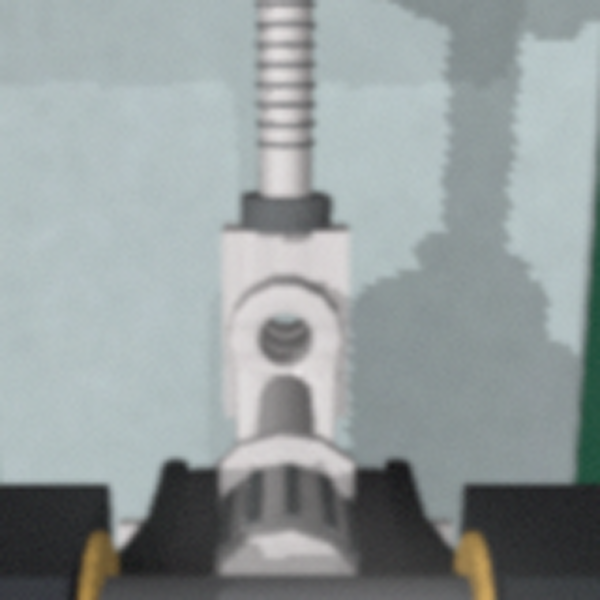

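>>> step_arm --increments '[1,0,-0.2,0,0,0,1,-0.02,-0.1,0,0,0,0.5,0,0,0,0,0,0,0,0,0,0,0,0,0,0,0,0,0]'

```text
time: 12.22
position: [0.6445, 0.0405, 0.2098]
tool_rot: [1.251, 1.181, -1.251]
ft_force: [-0.4, -0.3, -1.3]
grip_width: 0.243
```

```bash
python3 v.py w7
```

```text
[0.6446 0.0404 0.2099] [[0.001, 0.998, -0.057], [0.0, -0.057, -0.998], [-1.0, 0.001, -0.0]] [-1.26  0.86 -0.91] [-0.087  0.057 -0.023] 0.2448089551578953 12.275
hole pred [285. 386.]
tip pred [287. 389.]
tip pred [287. 393.]
```

View pics/w7c.png

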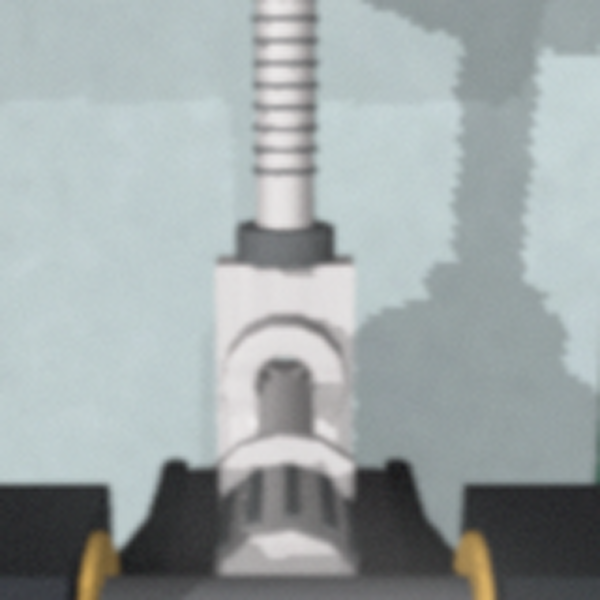

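>>> step_arm --increments '[0.3,-0.05,0.05,0,0,0,0.3,0,0,0,0,0,0.3,0,0,0,0,0,0.2,0,0,0,0,0,0,0,0,0,0,0]'

```text
time: 12.9
position: [0.6437, 0.0401, 0.1983]
tool_rot: [1.251, 1.182, -1.251]
ft_force: [0.6, 0.2, -2.0]
grip_width: 0.244
```

```bash
python3 v.py w8
```

```text
[0.6438 0.0401 0.1985] [[-0.0, 0.998, -0.057], [0.0, -0.057, -0.998], [-1.0, -0.0, -0.0]] [-0.15 -0.55 -1.77] [-0.091  0.087  0.019] 0.2430089097656803 12.95
hole pred [289. 399.]
tip pred [288. 389.]
tip pred [288. 393.]
```

View pics/w8c.png

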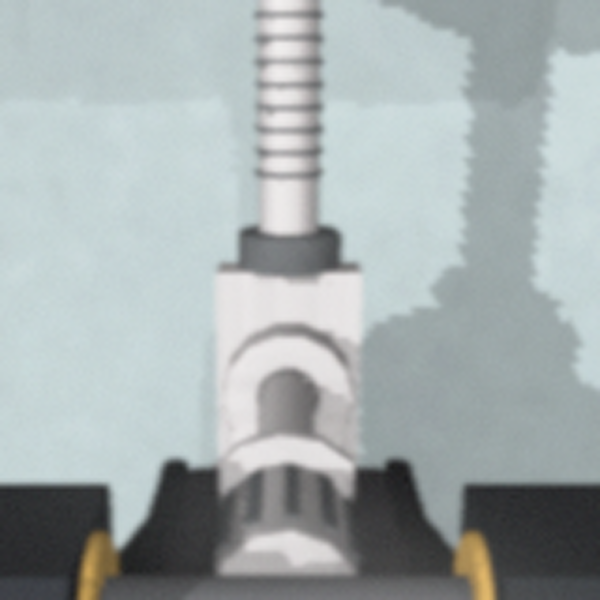

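>>> step_arm --increments '[0.25,0,0,0,0,0,0.25,0,0,0,0,0,0.25,0,0,0,0,0,0,0,0,0,0,0]'

```text
time: 13.45
position: [0.6436, 0.0401, 0.1907]
tool_rot: [1.251, 1.182, -1.251]
ft_force: [-0.2, 0.6, -1.1]
grip_width: 0.245
```

>>> step_arm --increments '[0.2,0,0,0,0,0,0.2,0,0,0,0,0,0.2,0,0,0,0,0,0,0,0,0,0,0]'

```text
time: 13.95
position: [0.6437, 0.0401, 0.1848]
tool_rot: [1.251, 1.182, -1.251]
ft_force: [-0.8, -0.1, -1.4]
grip_width: 0.24
```

>>> step_arm --increments '[0.2,0,0,0,0,0,0.2,0,0,0,0,0,0.2,0,0,0,0,0,0,0,0,0,0,0]'

```text
time: 14.45
position: [0.6437, 0.04, 0.1788]
tool_rot: [1.251, 1.182, -1.251]
ft_force: [0.6, 0.1, -1.3]
grip_width: 0.241
```

>>> step_arm --increments '[0.2,0,0,0,0,0,0.2,0,0,0,0,0,0.2,0,0,0,0,0,0.2,0,0,0,0,0,0,0,0,0,0,0]'

```text
time: 15.08
position: [0.6437, 0.04, 0.1708]
tool_rot: [1.251, 1.182, -1.251]
ft_force: [0.4, 0.5, -1.5]
grip_width: 0.241
```

>>> step_arm --increments '[0.2,0,0,0,0,0,0.2,0,0,0,0,0,0.2,0,0,0,0,0,0,0,0,0,0,0]'

```text
time: 15.58
position: [0.6437, 0.04, 0.1648]
tool_rot: [1.251, 1.182, -1.251]
ft_force: [-0.0, 0.8, -1.1]
grip_width: 0.243
```

>>> step_arm --increments '[0.3,0,0,0,0,0,0.4,0,0,0,0,0,0.4,0,0,0,0,0,0.4,0,0,0,0,0,0.4,0,0,0,0,0,0.4,0,0,0,0,0,0,0,0,0,0,0]'

```text
time: 16.45
position: [0.6436, 0.04, 0.1416]
tool_rot: [1.251, 1.182, -1.252]
ft_force: [0.0, -0.2, -1.6]
grip_width: 0.245
```

>>> step_arm --increments '[0.1,0,0,0,0,0,0.1,0,0,0,0,0,0.1,0,0,0,0,0,0,0,0,0,0,0]'

```text
time: 16.95
position: [0.6438, 0.0401, 0.139]
tool_rot: [1.251, 1.182, -1.251]
ft_force: [-0.2, -1.3, -1.1]
grip_width: 0.246
```

>>> step_arm --increments '[0.1,0,0,0,0,0,0.1,0,0,0,0,0,0,0,0,0,0,0]'

```text
time: 17.32
position: [0.6438, 0.0401, 0.137]
tool_rot: [1.251, 1.182, -1.251]
ft_force: [-0.8, 0.1, -1.4]
grip_width: 0.242
```

>>> step_arm --increments '[0.06,0,0,0,0,0,0.06,0,0,0,0,0,0,0,0,0,0,0]'

```text
time: 17.7
position: [0.6438, 0.04, 0.1369]
tool_rot: [1.252, 1.182, -1.251]
ft_force: [-2.3, -0.8, 5.1]
grip_width: 0.245
```

Contact at the expected collar height, about 6 N. I'll release and check.

>>> step_arm --increments '[0,0,0,0,0,0,0,0,0,0,0,0,0,0,0,0,0,0,0,0,0,0,0,0]' --fingers 57

```text
time: 18.2
position: [0.6438, 0.0401, 0.1357]
tool_rot: [1.251, 1.182, -1.251]
ft_force: [0.3, -0.3, -0.5]
grip_width: 0.549
```

>>> step_arm --increments '[-1.5,0,0,0,0,0,-3,0,0,0,0,0,-4,0,0,0,0,0,-4,0,0,0,0,0,0,0,0,0,0,0,0,0,0,0,0,0]'

```text
time: 18.95
position: [0.6437, 0.0401, 0.2611]
tool_rot: [1.251, 1.182, -1.251]
ft_force: [-0.1, -0.1, -0.0]
grip_width: 0.57
```

```bash
python3 v.py w9; python3 - <<'E'
from h import *
P,_=snap('scene','s9.png')
im=cv2.imread('pics/s9.png'); cv2.imwrite('pics/s9m.png',cv2.resize(im[120:240,250:410],(800,600),interpolation=cv2.INTER_CUBIC))
for d in ctrl.spot_point('scene','pin')[:5]: print(round(d['score'],2),w(P,d['xyz']).round(4))
im=cv2.imread('pics/w9.png');cv2.imwrite('pics/w9b.png',cv2.resize(im,(800,600)))
E
```

```text
[0.6433 0.0401 0.2602] [[-0.001, 0.998, -0.057], [0.0, -0.057, -0.998], [-1.0, -0.001, 0.0]] [-0.22 -0.01 -0.33] [-0.057  0.019  0.003] 0.5692150881690493 19.0
hole pred [288. 330.]
tip pred [285. 388.]
tip pred [285. 392.]
0.67 [ 0.3215 -0.1965  0.0641]
0.62 [0.6389 0.0428 0.1271]
0.62 [ 0.4679 -0.3147  0.0675]
0.6 [ 0.3019 -0.2687  0.0663]
0.54 [ 0.4743 -0.3769  0.0644]
```

View pics/w9b.png

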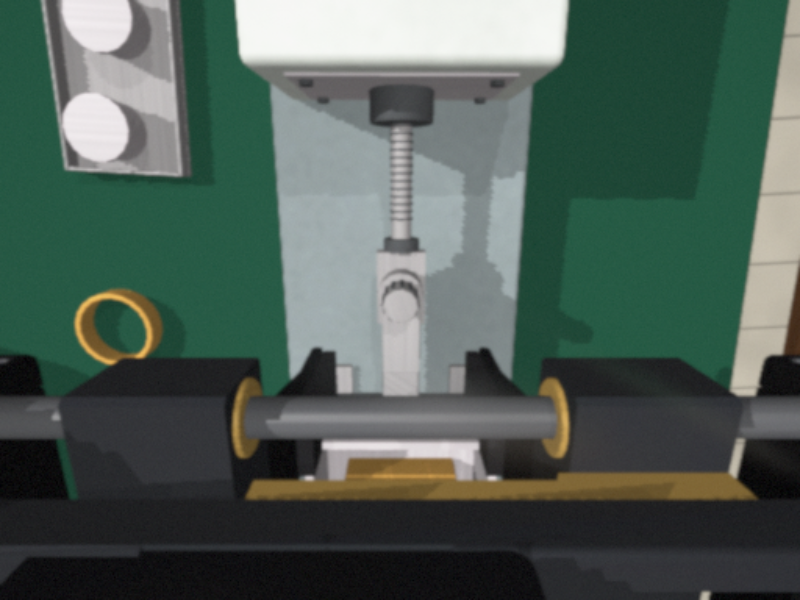

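View pics/s9m.png

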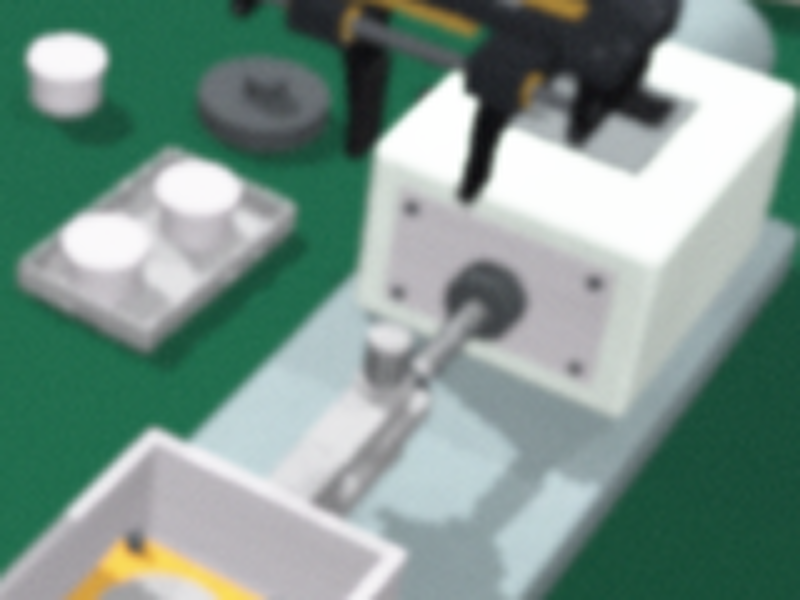

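View pics/s9.png

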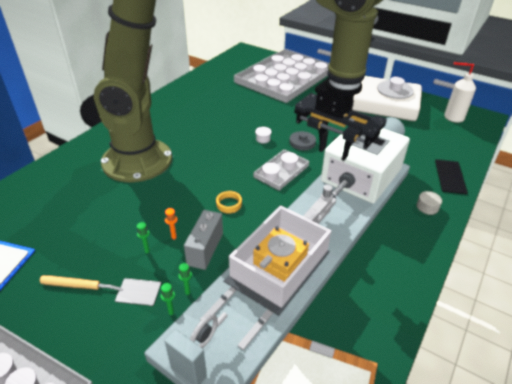

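```bash
python3 -c "
from bench import ctrl
print(ctrl.close_job())"
```

```text
the job is handed in; nothing more can be done
None
```

The carriage is coupled to the drive. The pin is down through the upper knuckle, the tongue and the lower knuckle, with its collar on the fork, and the job is handed in. The last clock reading before hand-in was about 19 s of the 72 s allowed.

- **Carriage:** I gripped the neck and ran the carriage 45 mm forward. The wrist picture then showed a clear view down through fork and tongue, aligned to within about 1 mm.
- **Pin:** I took the large steel pin from the block and lowered it in small steps. I felt no resistance until the collar touched, at about 6 N and the height expected. Then I let go and raised the gripper.
- **Last checks:** The pin detector put the collar's underside at 127 mm (128 expected), and the wrist and scene pictures show the pin upright on the fork. The gripper was clear, reading about zero force. I touched nothing but the neck and the pin. The locking pins, tins, cutter ring and spatula look unmoved in the pictures.
- **Disagreements:** Two estimates of how the pin sat in the fingers differed by up to 2 mm along y. The scene network also put the seated pin about 5 mm off in x. I went by the wrist camera and contact instead, and the pin went in without force.

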